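# Make up two fluidics kits from the bench stock

### The job

Make up the two kits from the stock in the middle of the bench: into the green tray put the blue-capped bottle, the orange-banded valve driver and the stopcock with the red knob; into the white tray put the orange-capped bottle and the blue-banded valve driver. In each tray the bottle stands in the black-lined bay and every other part in a plain bay of its own, all upright and flat on the bay floor. Leave the spares (black-capped bottle, yellow-banded driver, white-knobbed stopcock) standing where they are.

Things in the scene. Friction and masses are not known exactly. Their poses are not given: they have to be found in the camera images.
- tray_green: Green kit tray, fixed to the bench (taped down at both ends), 208 mm long (its x) by 68 mm (its y), with three bays in a row along x, each 64 mm (x) by 60 mm (y) inside, between walls and dividers 4 mm thick whose tops are 13 mm above the bench; the bay floors are 3 mm above the bench. Origin at the centre of its underside, on the bench. Bay centres at x = +68, 0 and -68 mm, y = 0; the one at x = +68 mm is lined black, the other two are plain green.
- tray_white: White kit tray, fixed to the bench (taped down at both ends), 140 mm long (its x) by 68 mm (its y), with two bays in a row along x, each 64 mm (x) by 60 mm (y) inside, between walls and dividers 4 mm thick whose tops are 13 mm above the bench; the bay floors are 3 mm above the bench. Origin at the centre of its underside, on the bench. Bay centres at x = +34 and -34 mm, y = 0; the one at x = +34 mm is lined black, the other is plain white.
- bottle_blue: Capped sample bottle, an upright cylinder 34 mm in diameter, 66 mm tall to the top of its blue screw cap, plus a thin pale blue tip 7 mm wide and 8 mm high on the cap (74 mm in all); the frosted white and grey body is 34 mm wide all the way up; about 60 g, loose. Origin at the centre of its underside, z up. Part of the green kit.
- valve_orange: Valve driver, an upright warm-grey block 36 mm (its x) by 26 mm (its y) by 62 mm tall, with an orange band round its lower half and an orange connector 24 x 18 x 6 mm on top (68 mm in all); about 80 g, loose. Origin at the centre of its underside, z up. Part of the green kit.
- stopcock_red: Stopcock, a dark grey block 36 mm (its x) by 28 mm (its y) by 34 mm tall with a pale blue port 10 mm wide sticking out 5 mm from each x end (46 mm over the ports) and a red turning knob on top (disc 22 mm wide with a 30 x 8 mm bar on it, 45 mm tall in all); about 60 g, loose. Origin at the centre of its underside, z up. Part of the green kit.
- bottle_orange: Capped sample bottle, an upright cylinder 34 mm in diameter, 66 mm tall to the top of its orange screw cap, plus a thin pale blue tip 7 mm wide and 8 mm high on the cap (74 mm in all); the frosted white and grey body is 34 mm wide all the way up; about 60 g, loose. Origin at the centre of its underside, z up. Part of the white kit.
- valve_blue: Valve driver, an upright warm-grey block 36 mm (its x) by 26 mm (its y) by 62 mm tall, with a blue band round its lower half and a blue connector 24 x 18 x 6 mm on top (68 mm in all); about 80 g, loose. Origin at the centre of its underside, z up. Part of the white kit.
- bottle_black: Capped sample bottle, an upright cylinder 34 mm in diameter, 66 mm tall to the top of its black screw cap, plus a thin pale blue tip 7 mm wide and 8 mm high on the cap (74 mm in all); the frosted white and grey body is 34 mm wide all the way up; about 60 g, loose. Origin at the centre of its underside, z up. A spare: stays where it stands.
- valve_yellow: Valve driver, an upright warm-grey block 36 mm (its x) by 26 mm (its y) by 62 mm tall, with a yellow band round its lower half and a yellow connector 24 x 18 x 6 mm on top (68 mm in all); about 80 g, loose. Origin at the centre of its underside, z up. A spare: stays where it stands.
- stopcock_white: Stopcock, a dark grey block 36 mm (its x) by 28 mm (its y) by 34 mm tall with a pale blue port 10 mm wide sticking out 5 mm from each x end (46 mm over the ports) and a white turning knob on top (disc 22 mm wide with a 30 x 8 mm bar on it, 45 mm tall in all); about 60 g, loose. Origin at the centre of its underside, z up. A spare: stays where it stands.

How it is judged (in metres and radians):
At the end, for the whole second after the job is handed in: Each part rests released in its own tray, upright within 0.12 rad, under 4 mm off the bay floor and within 20 mm of the tray's centre line; bottles in the black-lined bays (17 mm from its centre along the tray), the rest in plain bays, one in each. Spares upright within 25 mm of their start (x of bottle_blue in the frame of tray_green between 0.051 and 0.085 m and y of bottle_blue in the frame of tray_green between -0.02 and 0.02 m and z of bottle_blue in the frame of tray_green between 0 and 0.007 m and angle between each of bottle_blue, valve_orange, stopcock_red, bottle_orange, valve_blue, bottle_black, valve_yellow, stopcock_white's own z axis and vertical below 0.12 rad and linear speed of each of bottle_blue, valve_orange, stopcock_red, bottle_orange, valve_blue below 0.02 m/s and angular speed of each of bottle_blue, valve_orange, stopcock_red, bottle_orange, valve_blue below 0.2 rad/s and x of valve_orange in the frame of tray_green between -0.1 and 0.032 m and y of valve_orange in the frame of tray_green between -0.02 and 0.02 m and z of valve_orange in the frame of tray_green between 0 and 0.007 m and x of stopcock_red in the frame of tray_green between -0.1 and 0.032 m and y of stopcock_red in the frame of tray_green between -0.02 and 0.02 m and z of stopcock_red in the frame of tray_green between 0 and 0.007 m and x of bottle_orange in the frame of tray_white between 0.017 and 0.051 m and y of bottle_orange in the frame of tray_white between -0.02 and 0.02 m and z of bottle_orange in the frame of tray_white between 0 and 0.007 m and x of valve_blue in the frame of tray_white between -0.066 and -0.002 m and y of valve_blue in the frame of tray_white between -0.02 and 0.02 m and z of valve_blue in the frame of tray_white between 0 and 0.007 m and ((x of valve_orange in the frame of tray_green above -0.034 m and x of stopcock_red in the frame of tray_green below -0.034 m) or (x of valve_orange in the frame of tray_green below -0.034 m and x of stopcock_red in the frame of tray_green above -0.034 m)) and distance of each of bottle_black, valve_yellow, stopcock_white from where it was at the start of the episode below 0.025 m); the robot touches nothing.
It fails at once if a spare is pushed more than 25 mm away or is lifted out of its place or knocked over (distance of any of bottle_black, valve_yellow, stopcock_white from where it was at the start of the episode above 0.025 m or angle between any of bottle_black, valve_yellow, stopcock_white's own z axis and vertical above 0.5 rad).
It also fails if it takes over 128 s, if anything falls off the work surface, if the arm or the gripper's body presses on something with over 40 N, if the wrist force passes 120 N, or if a joint passes its speed limit or range.

### The arm

A 6-joint arm with a two-finger parallel gripper is mounted at the origin on the work surface. World frame = base frame: x ahead of the robot, y to its left, z up, the work surface at z = 0. Lengths are in mm, angles in degrees, forces in N, time in s.
With the tool pointing down it reaches from about 250 to 775 mm from the base axis. Payload 8.9 kg.
Tool frame: the origin (TCP) lies midway between the tips of the shut fingers; the grasp point (between the pads) lies 19 mm behind it; z points along the fingers, y is the direction in which the jaws open and shut (so a half turn about z gives the same grasp; the last joint's range is limited). The gripper opens to 85 mm and grips with 20 to 120 N. Pads are 22 mm wide; open, the fingers measure 114 mm over their backs; the gripper's body (76 mm by 85 mm) begins 54 mm behind the grasp point. The pads swing forward as they close: fully open they stand 13 mm farther back than shut.
Start: joints at [-75.418, 16.656, -8.789, 64.555, 0, 82.019], TCP at [201.444, -484.813, 231.305] pointing down, gripper open.
Joint ranges: [-144.48, 144.48], [-52.06, 99.96], [-74.48, 78.29], [-112.23, 115.85], [-86.99, 84.42], [-180, 180]. Speed limits (degrees/s): [127.2, 127.2, 159.86, 180, 180, 180].

### API

Orientations are given as [roll, pitch, yaw] about the fixed x, y, z axes, in that order (R = Rz(yaw) Ry(pitch) Rx(roll)).
In Python, from station import monitor, optics, bot gives the robot as it stands.
- The arm moves only by the shell command python3 -m creep 'ROWS'. ROWS is a JSON object of lists of equal length, an entry for each row: "grip": the opening, from 0 (shut) to 1 (fully open); "linear": the shift along the tool's x, y, z in m, a list of three; "yaw": the turn about the tool's z in degrees. In form: {"grip": [grip, ...], "linear": [[tx, ty, tz], ...], "yaw": [yaw, ...]}. A call has 1 to 10 rows; each row shifts and turns the commanded pose from where the row before left it, along the tool's axes as they then stand; what a row does not reach is not made up. A row lasts 1/10 s, in which the tool goes at most 50 mm and 8.59 degrees, less where a joint would pass 70% of its speed; a pose out of reach is approached as far as the arm can. A call with a gripper value outside its range is refused whole. The fingers move at their own pace and stop on an object; the grip force is fixed at half the most. Time passes only in rows, so rows that do not move let the fingers close. It gives the time, the measured TCP pose, the force and the opening at its end, in the units of the state.
- monitor.observe(): the state, without advancing time (a new reading comes with each control period).
- optics.capture(name): name is "scene" or "top" or "wrist"; returns (picture, depth): 480x640x3 uint8, blue, green, red; 480x640 float32, mm along the optical axis (not along the pixel's ray), 0 where there is no reading.
- optics.camera_info(name): a dict with "fx", "fy", "cx", "cy" (pixels), "xyz" and "rotation" of the camera in the world. Camera axes: x right, y down, z forward; pixel columns grow to the right and rows downward; lengths in mm; the calibration is good to about 2 mm. A picture is of the moment at which its call begins: read the wrist's pose just before it. camera_info takes no time and is no camera call; for the wrist camera it gives the pose at the moment of the call.
- bot.sign_off(): hands the job in, once; it reports no verdict.
Trained networks look in the newest picture that a camera, given by its name, has taken for a name from the list of things; names that differ only in an ending like _2 or _b are one class to them, and where a whole thing is asked for, a point or a joint stands for the part that bears it (a point fixed in the world has none). Each returns a list of dicts, best first, with "conf" (0 to 1); they miss things now and then, are a little off and sometimes report something else, mostly with a low value. They report only what shows in the picture. A call takes as long as a camera call.
- optics.find_in(camera, label): "centre" ([column, row] in pixels, amid what is visible of it).
- optics.trace(camera, label): "pixels" (480x640 bool, what is visible of it) and "centre" ([column, row] in pixels, amid what is visible of it).
- optics.tip_of(camera, label): "centre" ([column, row] in pixels: a listed point, or the origin of a listed thing).
The state is a dict: "time": time; "qpos": joint angles; "joint_velocities": joint speeds; "tau": joint torques, N m; "tool_pos": TCP position; "eef_rot": TCP orientation; "contact_force": force on the tool from outside, world axes, zero at the start; "moment": the same for the moment, N m; "gripper_width": finger opening in mm.
Only numpy, scipy, OpenCV 4.12 (cv2) and the standard library are available. Lean on these libraries where they do the work, as an engineer would, in place of code of your own. Each camera call takes 0.05 s, during which the arm holds its last target.

## Working session

There is one attempt and no reset: what is moved stays moved. The work goes in short steps, Python scripts to look and compute and a shell command to move; the robot and the scene stay as the last step left them, time stands still between calls to the robot, and variables do not carry over. Pictures are saved under pics/ and viewed, and the job is handed in when it is done.

```bash
ls; mkdir -p pics; python3 - <<'E'
from station import monitor, optics, bot
import cv2
print(monitor.observe())
for n in ("scene","top","wrist"):
    p,d=optics.capture(n); cv2.imwrite(f"pics/{n}0.png",p)
    print(n,optics.camera_info(n))
E
```

```text
pics
{'time': 0.0, 'qpos': array([-7.54203186e+01,  1.66899805e+01, -8.82915528e+00,  6.45571225e+01,
        4.40465035e-04,  8.20191205e+01]), 'joint_velocities': array([ 0.06728682,  0.03505294, -0.04208984,  0.06836339,  0.02574593,
       -0.06705227]), 'tau': array([-4.86592617e-03, -5.37137783e+01,  3.31374371e+01,  1.58521836e-02,
       -3.90946288e-04,  2.85749664e-06]), 'tool_pos': array([ 201.31918251, -484.39108754,  230.73525335]), 'eef_rot': array([-1.79924541e+02, -1.10240938e-02,  2.25605534e+01]), 'contact_force': array([ 0.52661337, -0.07937285, -0.66053084]), 'moment': array([ 0.00137555,  0.03007737, -0.00391855]), 'gripper_width': 85.5426480929199}
scene {'fx': 552.3344490706022, 'fy': 552.3344490706022, 'cx': 326.0190899940315, 'cy': 232.77973847205874, 'xyz': array([1265.15416873,  100.17655059,  565.59742979]), 'rotation': array([-126.1041213 ,    0.22810445,   96.88109034])}
top {'fx': 547.4383199050492, 'fy': 547.4383199050492, 'cx': 323.9799578879472, 'cy': 236.01292364618573, 'xyz': array([ 464.40885244,   -2.33708043, 1131.81510745]), 'rotation': array([-1.74657082e+02,  1.16183471e-01, -9.02497940e+01])}
wrist {'fx': 415.9911985391849, 'fy': 415.9911985391849, 'cx': 321.3483984292775, 'cy': 248.6912143212523, 'xyz': array([ 265.53523661, -458.21208584,  373.29104257]), 'rotation': array([ 1.64382055e+02,  3.66984785e-02, -6.74505969e+01])}
```

View pics/top0.png

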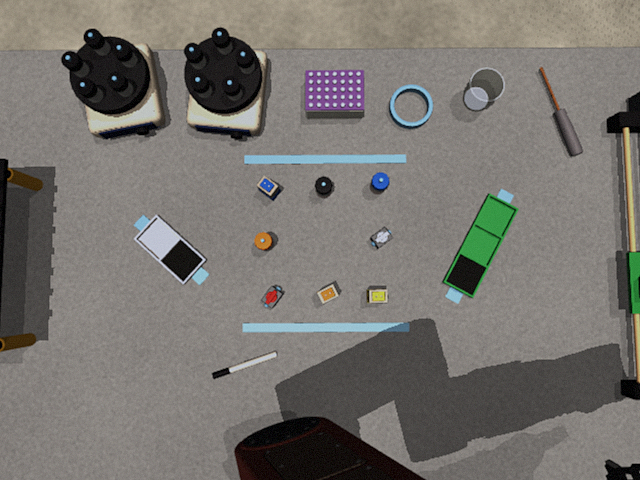

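View pics/scene0.png

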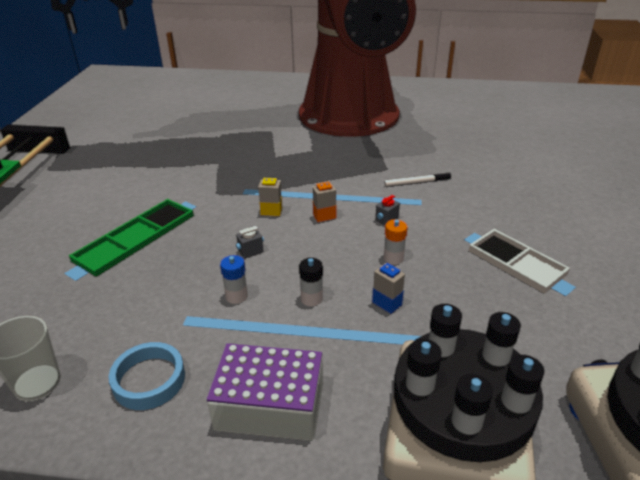

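The top view shows the stock about 50 px (about 100 mm) apart. The white tray is at (171,249) and the green tray at (481,246). Their black bays face bottom-right on the white tray and bottom-left on the green tray. Next I'll measure positions.

```bash
cat > h.py <<'E'
import numpy as np, cv2
from scipy.spatial.transform import Rotation as R
from station import monitor, optics, bot
def ray(ci,px):
    px=np.atleast_2d(px).astype(float)
    d=np.c_[(px[:,0]-ci['cx'])/ci['fx'],(px[:,1]-ci['cy'])/ci['fy'],np.ones(len(px))]
    return d@R.from_euler('xyz',ci['rotation'],degrees=True).as_matrix().T
def onplane(ci,px,z):
    d=ray(ci,px); t=(z-ci['xyz'][2])/d[:,2]
    return ci['xyz']+d*t[:,None]
def cloud(ci,mask,depth):
    r,c=np.nonzero(mask&(depth>0))
    return ci['xyz']+ray(ci,np.c_[c,r])*depth[r,c][:,None]
def proj(ci,P):
    M=R.from_euler('xyz',ci['rotation'],degrees=True).as_matrix()
    q=(np.atleast_2d(P)-ci['xyz'])@M
    return np.c_[q[:,0]/q[:,2]*ci['fx']+ci['cx'],q[:,1]/q[:,2]*ci['fy']+ci['cy']]
names="tray_green tray_white bottle_blue valve_orange stopcock_red bottle_orange valve_blue bottle_black valve_yellow stopcock_white".split()
E
python3 - <<'E'
from h import *
p,d=optics.capture("top"); ci=optics.camera_info("top")
H=dict(tray=8,bottle=70,valve=65,stopcock=42)
for n in names:
    for o in optics.trace("top",n)[:2]:
        m=o['pixels']; c=cloud(ci,m,d)
        top=c[c[:,2]>np.percentile(c[:,2],95)-6]
        rect=cv2.minAreaRect(top[:,:2].astype(np.float32))
        print(n,round(o['conf'],2),np.round(o['centre']),m.sum(),'top mean',top.mean(0).round(1),'zrange',np.percentile(c[:,2],[2,98]).round(),'rect',np.round(rect[0]),np.round(rect[1]),round(rect[2]))
E
```

```text
tray_green 0.84 [480. 245.] 3862 top mean [ 549.2 -320.6   13.3] zrange [-1. 16.] rect [ 549. -321.] [ 69. 209.] 61
tray_white 0.74 [169. 249.] 2598 top mean [543.2 316.3  12.7] zrange [-2. 16.] rect [543. 317.] [142.  68.] 48
tray_white 0.65 [320. 187.] 300 top mean [665.1   1.2  67.1] zrange [ 8. 73.] rect [665.   2.] [32. 32.] 19
bottle_blue 0.7 [377. 182.] 299 top mean [ 672.  -110.8   67.2] zrange [13. 74.] rect [ 672. -112.] [32. 31.] 87
bottle_blue 0.3 [275. 299.] 323 top mean [445.1 105.7  44.1] zrange [-2. 48.] rect [445. 106.] [20. 27.] 84
valve_orange 0.67 [326. 295.] 248 top mean [450.8  -5.9  68.8] zrange [58. 72.] rect [449.  -5.] [21. 29.] 26
stopcock_red 0.69 [271. 298.] 281 top mean [445.1 105.6  44.2] zrange [17. 48.] rect [445. 106.] [19. 27.] 80
bottle_orange 0.7 [267. 242.] 301 top mean [555.  119.7  67.9] zrange [ 0. 73.] rect [555. 120.] [31. 32.] 57
valve_blue 0.68 [270. 186.] 345 top mean [664.8 113.   67.9] zrange [ 0. 71.] rect [665. 113.] [34. 23.] 59
bottle_black 0.62 [319. 185.] 317 top mean [665.2   1.2  67.2] zrange [ 2. 73.] rect [665.   2.] [32. 32.] 19
valve_yellow 0.85 [374. 297.] 268 top mean [ 445.9 -103.    68.5] zrange [10. 71.] rect [ 449. -105.] [25. 33.] 13
valve_yellow 0.48 [480. 247.] 3749 top mean [ 548.9 -318.9   13.3] zrange [-1. 16.] rect [ 549. -321.] [ 69. 209.] 61
stopcock_white 0.65 [381. 238.] 279 top mean [ 563.5 -115.3   44.4] zrange [19. 47.] rect [ 563. -116.] [19. 28.] 62
```

```bash
python3 -m creep '{"grip":[1,1,1,1,1,1,1,1,1,1],"linear":[[0.036,-0.022,-0.007],[0.036,-0.022,-0.007],[0.036,-0.022,-0.007],[0.036,-0.022,-0.007],[0.036,-0.022,-0.007],[0.036,-0.022,-0.007],[0.036,-0.022,-0.007],[0.036,-0.022,-0.007],[0.036,-0.022,-0.007],[0.036,-0.022,-0.007]],"yaw":[0,0,0,0,0,0,0,0,0,0]}'; python3 -m creep '{"grip":[1,1,1,1,1],"linear":[[0.036,-0.022,-0.007],[0.036,-0.022,-0.007],[0.036,-0.022,-0.007],[0.036,-0.022,-0.007],[0,0,0]],"yaw":[0,0,0,0,0]}'
python3 - <<'E'
from h import *
s=monitor.observe(); print(s['time'],s['tool_pos'],s['eef_rot'],s['contact_force'])
ci=optics.camera_info("wrist")
p,d=optics.capture("wrist"); cv2.imwrite("pics/w1.png",p); np.savez("w1.npz",p=p,d=d)
print(ci)
E
```

```text
time: 1.7
tool_pos: [450.3, -141.9, 301.8]
eef_rot: [180.0, -0.0, 22.6]
contact_force: [1.4, -0.9, -0.1]
gripper_width: 85.4
time: 2.2
tool_pos: [551.0, -3.4, 329.5]
eef_rot: [-180.0, -0.1, 22.8]
contact_force: [-0.9, -0.8, -1.2]
gripper_width: 85.3
2.2 [550.9636755   -3.36396432 329.52611814] [-1.79982165e+02 -1.05454588e-01  2.28001080e+01] [-0.92665765 -0.78183322 -1.18682319]
{'fx': 415.9911985391849, 'fy': 415.9911985391849, 'cx': 321.3483984292775, 'cy': 248.6912143212523, 'xyz': array([614.78151931,  23.17828724, 472.06043546]), 'rotation': array([ 1.64480263e+02, -1.55719977e-03, -6.72125417e+01])}
```

View pics/w1.png

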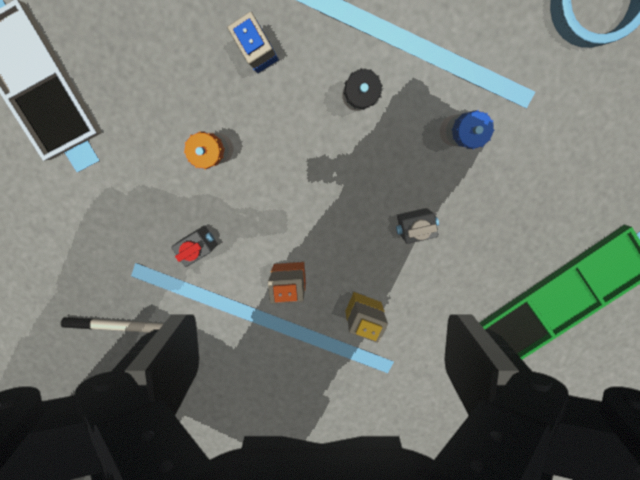

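The wrist view shows all eight stock parts: blue valve (253,40), orange valve (286,283), red stopcock (193,245), orange bottle (203,150) and blue bottle (473,129). Now I'll fit positions and yaws.

```bash
python3 - <<'E'
from h import *
ci=optics.camera_info("wrist")
p,d=optics.capture("wrist")
b=cv2.resize(p[190:300,140:320],None,fx=4,fy=4,interpolation=cv2.INTER_CUBIC); cv2.imwrite("pics/w1crop.png",b)
for n in names[2:]:
    for o in optics.trace("wrist",n)[:1]:
        c=cloud(ci,o['pixels'],d)
        zt=np.percentile(c[:,2],97)
        zl=55 if n[0] in'bv' else 28
        t=c[(c[:,2]>zl)]
        re=cv2.minAreaRect(t[:,:2].astype(np.float32)); (a,bb),an=re[1],re[2]
        yaw=an if a>bb else an+90
        full=cv2.minAreaRect(c[c[:,2]>4][:,:2].astype(np.float32))
        print(n,round(o['conf'],2),np.round(o['centre']),'zt',zt.round(),'rect',np.round(re[0],1),np.round(re[1]),'longyaw',round(yaw,1),'full',np.round(full[0]),np.round(full[1]),round(full[2]))
E
```

```text
bottle_blue 0.77 [463. 130.] zt 72.0 rect [ 674.1 -108.8] [35. 34.] longyaw 6.1 full [ 674. -109.] [35. 34.] 6
valve_orange 0.7 [286. 282.] zt 69.0 rect [452.3  -4. ] [26. 36.] longyaw 116.6 full [453.  -4.] [27. 36.] 27
stopcock_red 0.88 [193. 245.] zt 45.0 rect [447.1 107.3] [28. 36.] longyaw 143.7 full [449. 106.] [28. 41.] 54
bottle_orange 0.96 [203. 149.] zt 73.0 rect [556.7 121.9] [34. 34.] longyaw 12.3 full [557. 122.] [34. 34.] 11
valve_blue 0.86 [253.  38.] zt 69.0 rect [666.1 114.7] [36. 26.] longyaw 53.0 full [666. 115.] [36. 26.] 53
bottle_black 0.63 [357.  86.] zt 74.0 rect [666.4   3.4] [34. 33.] longyaw 16.9 full [666.   3.] [34. 34.] 76
valve_yellow 0.69 [367. 316.] zt 68.0 rect [ 447.7 -101.9] [26. 36.] longyaw 91.7 full [ 448. -102.] [28. 37.] 1
stopcock_white 0.86 [418. 222.] zt 45.0 rect [ 564.9 -113.4] [28. 36.] longyaw 125.8 full [ 565. -113.] [29. 46.] 36
```

View pics/w1crop.png

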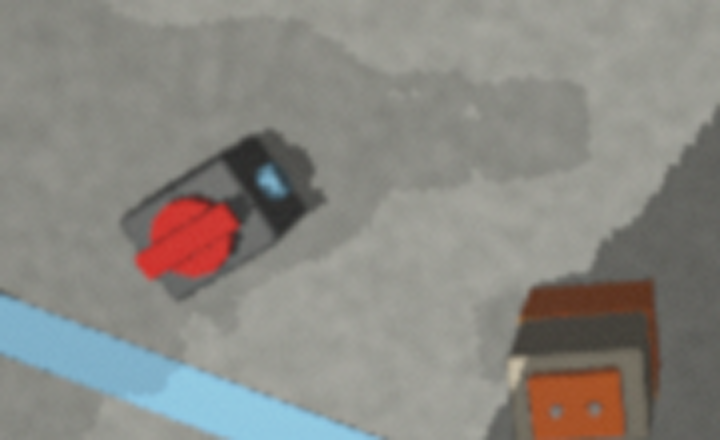

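```bash
cat >> h.py <<'E'
def go(x,y,z,w):
    s=monitor.observe(); P=s['tool_pos']; w0=s['eef_rot'][2]
    d=np.array([x,y,z])-P; dw=(w-w0+180)%360-180
    def tool(a):
        a=np.radians(a); return np.round([d[0]*np.cos(a)+d[1]*np.sin(a), d[0]*np.sin(a)-d[1]*np.cos(a), -d[2]],1)
    print('t',round(s['time'],2),'at',P.round(1),'w',round(w0,1),'q6',round(s['qpos'][5],1),'grip',round(s['gripper_width'],1),'| move before turn',tool(w0),'after turn',tool(w),'yawrow total',round(-dw,1))
E
python3 -m creep '{"grip":[1,1,1,1,1,1,1,1,1,1],"linear":[[0,0,0.014],[0,0,0.014],[0,0,0.014],[0,0,0.014],[0,0,0.014],[0,0,0.014],[0,0,0.014],[0,0,0.014],[0,0,0.014],[0,0,0.014]],"yaw":[-8.5,-8.5,-8.5,-8.5,-8.5,-8.5,-8.5,-8.5,-8.5,-8.5]}'
python3 -m creep '{"grip":[1,1,1,1,1,1,1,1,1],"linear":[[0,0,0.014],[0,0,0.014],[0,0,0.014],[0,0,0.014],[0.037,0.0067,0.003],[0.037,0.0067,0],[0.037,0.0067,0],[0.037,0.0067,0],[0,0,0]],"yaw":[-8.5,-8.5,-8.5,-8.5,-1.9,0,0,0,0]}'
python3 -c "
from h import *
go(446.5,106.5,11,143.7)"
```

```text
time: 3.7
tool_pos: [548.6, -7.4, 188.9]
eef_rot: [180.0, 0.0, 107.9]
contact_force: [-0.1, 0.1, 0.1]
gripper_width: 85.7
time: 4.6
tool_pos: [443.1, 105.5, 130.3]
eef_rot: [-180.0, -0.1, 143.6]
contact_force: [-0.4, 0.1, 0.0]
gripper_width: 85.1
t 4.6 at [443.1 105.5 130.3] w 143.6 q6 40.5 grip 85.1 | move before turn [ -2.1   2.8 119.3] after turn [ -2.1   2.8 119.3] yawrow total -0.1
```

```bash
python3 -m creep '{"grip":[1,1,1,1,1,1,0.2,0.2,0.2,0.2],"linear":[[-0.002,0.0028,0.02],[0,0,0.035],[0,0,0.03],[0,0,0.02],[0,0,0.014],[0,0,0],[0,0,0],[0,0,0],[0,0,0],[0,0,0]],"yaw":[0,0,0,0,0,0,0,0,0,0]}'
python3 -c "
from h import *
go(446.5,106.5,11,143.7)
p,d=optics.capture('wrist'); cv2.imwrite('pics/g1.png',p)"
```

```text
time: 5.6
tool_pos: [450.5, 104.5, 11.9]
eef_rot: [180.0, 0.1, 143.5]
contact_force: [0.5, -0.8, -0.9]
gripper_width: 28.7
t 5.6 at [450.5 104.5  11.9] w 143.5 q6 40.5 grip 28.7 | move before turn [ 4.4 -0.8  0.9] after turn [ 4.4 -0.8  0.9] yawrow total -0.2
```

View pics/g1.png

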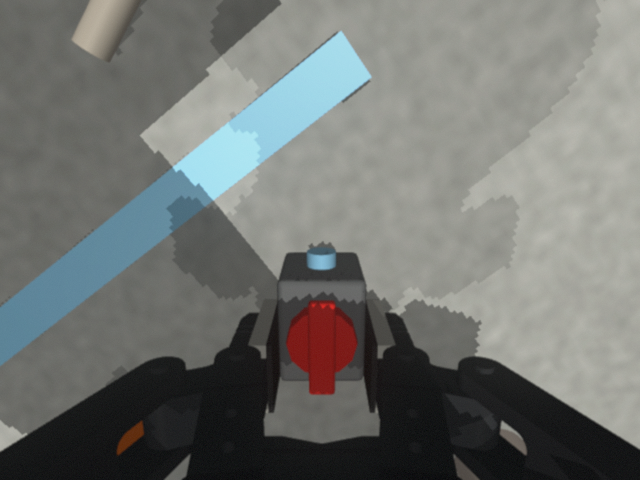

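The stopcock is held (28.7 mm) and its bar lies along the fingers. Next I'll lift it and carry it to the far plain bay of the green tray.

```bash
python3 -m creep '{"grip":[0.2,0.2,0.2,0.2,0.2,0.2,0.2,0.2,0.2,0.2],"linear":[[0,0,-0.02],[0,0,-0.04],[0,0,-0.04],[0,0,-0.02],[-0.0304,-0.0269,0],[-0.0304,-0.0269,0],[-0.0304,-0.0269,0],[-0.0304,-0.0269,0],[-0.0304,-0.0269,0],[-0.0304,-0.0269,0]],"yaw":[-7.4,0,0,0,0,0,0,0,0,0]}'
python3 -m creep '{"grip":[0.2,0.2,0.2,0.2,0.2,0.2,0.2,0.2],"linear":[[-0.0304,-0.0269,0],[-0.0304,-0.0269,0],[-0.0304,-0.0269,0],[-0.0304,-0.0269,0],[-0.0304,-0.0269,0],[-0.0304,-0.0269,0],[0,0,0],[0,0,0]],"yaw":[0,0,0,0,0,0,0,0]}'
python3 - <<'E'
from h import *
go(613.3,-355,15,151)
ci=optics.camera_info('wrist')
p,d=optics.capture('wrist'); cv2.imwrite('pics/p1.png',p)
for o in optics.trace('wrist','tray_green')[:1]:
    c=cloud(ci,o['pixels'],d); print(o['conf'],cv2.minAreaRect(c[:,:2].astype(np.float32)))
p,d=optics.capture('top'); ci=optics.camera_info('top')
for o in optics.trace('top','tray_green')[:1]:
    c=cloud(ci,o['pixels'],d); print(o['conf'],cv2.minAreaRect(c[:,:2].astype(np.float32)))
E
```

```text
time: 6.65
tool_pos: [531.0, -126.9, 131.7]
eef_rot: [180.0, 0.0, 150.9]
contact_force: [0.2, 0.2, 0.2]
gripper_width: 26.8
time: 7.45
tool_pos: [611.1, -355.6, 130.7]
eef_rot: [180.0, -0.1, 150.8]
contact_force: [-0.1, -0.2, 0.2]
gripper_width: 26.9
t 7.45 at [ 611.1 -355.6  130.7] w 150.8 q6 -6.9 grip 26.9 | move before turn [ -1.6   1.7 115.7] after turn [ -1.7   1.7 115.7] yawrow total -0.2
0.69 ((564.458740234375, -327.0604553222656), (71.77620697021484, 173.37901306152344), 60.79987716674805)
0.64 ((544.464599609375, -318.5592346191406), (70.07866668701172, 246.16221618652344), 61.41334915161133)
```

View pics/p1.png

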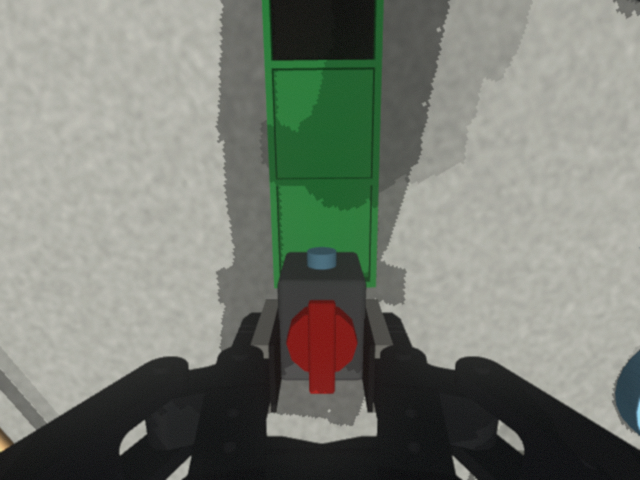

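The held stopcock is lined up with the tray: tray centre at column 324, part at column 321. I'll check the dividers (rows 65 and 179) against the map.

```bash
python3 - <<'E'
from h import *
ci=optics.camera_info('wrist')
for px in [(323,179),(322,65)]:
    print(onplane(ci,px,13).round(1))
print(proj(ci,[[579.7,-336.5,13],[520.2,-303.5,13],[609.5,-353,13]]).round())
E
```

```text
[[ 577.8 -333.2   13. ]]
[[ 520.2 -301.9   13. ]]
[[320. 184.]
 [320.  67.]
 [320. 237.]]
```

```bash
python3 -m creep '{"grip":[0.2,0.2,0.2,0.2,0.2,0.2,0.2,0.2,0.2],"linear":[[0,0.003,0.01],[0,0,0.03],[0,0,0.035],[0,0,0.02],[0,0,0.01],[0,0,0.006],[0,0,0.0035],[0,0,0],[0,0,0]],"yaw":[0,0,0,0,0,0,0,0,0]}'
python3 -c "
from h import *
go(612,-353,15,151)
p,d=optics.capture('wrist'); cv2.imwrite('pics/p1b.png',p)"
```

```text
time: 8.55
tool_pos: [613.4, -352.8, 17.8]
eef_rot: [-180.0, 0.1, 150.9]
contact_force: [0.1, 0.1, -0.0]
gripper_width: 27.1
t 8.55 at [ 613.4 -352.8   17.8] w 150.9 q6 -6.7 grip 27.1 | move before turn [ 1.1 -0.9  2.8] after turn [ 1.1 -0.9  2.8] yawrow total -0.1
```

View pics/p1b.png

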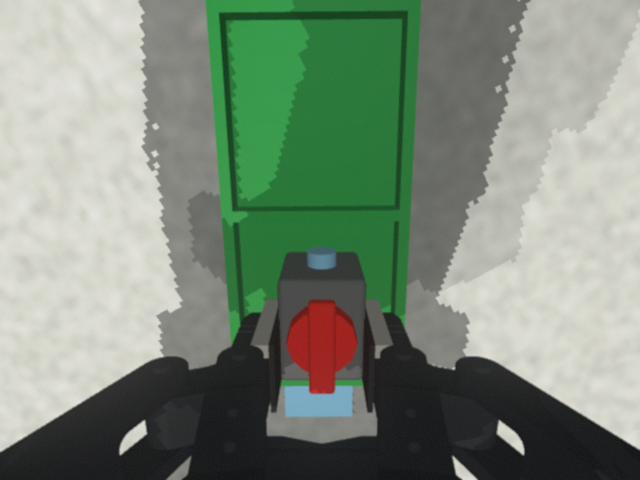

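It sits inside the bay and isn't touching the floor yet, so I'll lower about 3 mm and open partly.

```bash
python3 -m creep '{"grip":[0.2,0.2,0.2],"linear":[[0,0,0.0015],[0,0,0.0015],[0,0,0]],"yaw":[0,0,0]}'
```

```text
time: 8.9
tool_pos: [613.3, -352.8, 15.2]
eef_rot: [-180.0, 0.1, 150.9]
contact_force: [-2.4, 1.2, 9.3]
gripper_width: 26.7
```

```bash
python3 -m creep '{"grip":[0.6,0.6,0.6,0.6,0.6,1,1,1],"linear":[[0,0,0],[0,0,0],[0,0,0],[0,0,-0.02],[0,0,-0.04],[0,0,-0.05],[0,0,-0.015],[0,0,0]],"yaw":[0,0,0,0,0,0,0,0]}'
python3 -c "
from h import *
go(452,-5,26,116.6)
p,d=optics.capture('wrist'); cv2.imwrite('pics/r1.png',p)"
```

```text
time: 9.7
tool_pos: [614.5, -353.6, 142.3]
eef_rot: [-180.0, 0.3, 150.9]
contact_force: [0.0, -1.0, -0.3]
gripper_width: 85.2
t 9.7 at [ 614.5 -353.6  142.3] w 150.9 q6 -6.7 grip 85.2 | move before turn [311.6 225.3 116.3] after turn [384.4  10.8 116.3] yawrow total 34.3
```

View pics/r1.png

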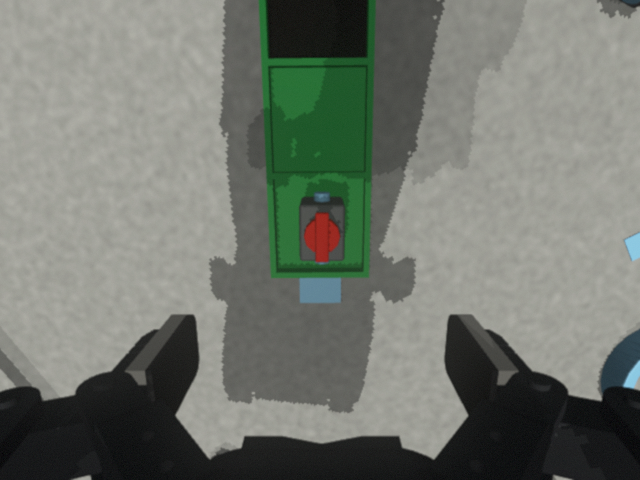

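The stopcock stands centred in the far bay at (321,230). Next is the orange valve.

```bash
python3 -m creep '{"grip":[1,1,1,1,1,1,1,1,1,1],"linear":[[0,0,0],[0,0,0],[0,0,0],[0,0,0],[0.0384,0.0011,0],[0.0384,0.0011,0],[0.0384,0.0011,0],[0.0384,0.0011,0],[0.0384,0.0011,0],[0.0384,0.0011,0]],"yaw":[8.57,8.57,8.57,8.57,0,0,0,0,0,0]}'
python3 -m creep '{"grip":[1,1,1,1,1,1],"linear":[[0.0384,0.0011,0],[0.0384,0.0011,0],[0.0384,0.0011,0],[0.0384,0.0011,0],[0,0,0],[0,0,0]],"yaw":[0,0,0,0,0,0]}'
python3 -c "
from h import *
go(452,-5,26,116.6)
p,d=optics.capture('wrist'); cv2.imwrite('pics/a2.png',p)"
```

```text
time: 10.75
tool_pos: [513.6, -141.6, 137.0]
eef_rot: [-179.9, -0.1, 116.6]
contact_force: [0.9, 0.1, 0.0]
gripper_width: 85.2
time: 11.35
tool_pos: [449.9, -3.4, 137.8]
eef_rot: [-179.9, -0.0, 116.7]
contact_force: [0.8, -0.1, 0.4]
gripper_width: 85.4
t 11.35 at [449.9  -3.4 137.8] w 116.7 q6 53.6 grip 85.4 | move before turn [ -2.4   1.2 111.8] after turn [ -2.4   1.2 111.8] yawrow total 0.1
```

View pics/a2.png

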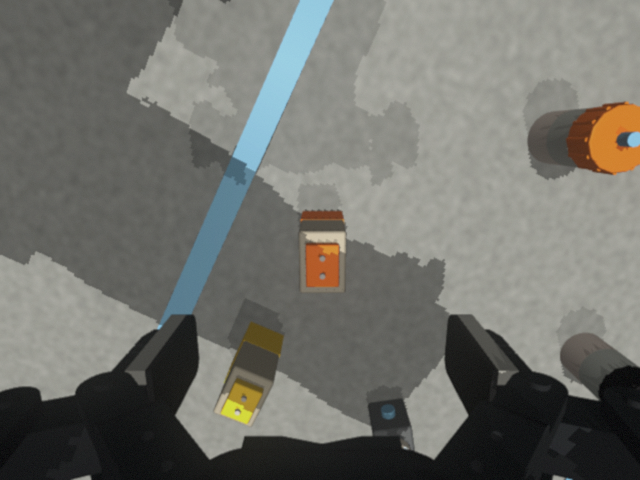

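The orange valve is centred at column 322 and square to the jaws, so I'll go straight down.

```bash
python3 -m creep '{"grip":[1,1,1,1,1,0.2,0.2,0.2,0.2],"linear":[[-0.0005,0,0.02],[0,0,0.035],[0,0,0.035],[0,0,0.021],[0,0,0],[0,0,0],[0,0,0],[0,0,0],[0,0,0]],"yaw":[0,0,0,0,0,0,0,0,0]}'
python3 -c "
from h import *
go(452,-5,26,116.6)
p,d=optics.capture('wrist'); cv2.imwrite('pics/g2.png',p)
# target: mid bay
"
```

```text
time: 12.3
tool_pos: [451.8, -4.7, 28.7]
eef_rot: [179.9, 0.1, 116.6]
contact_force: [-0.2, 0.6, 0.1]
gripper_width: 28.5
t 12.3 at [451.8  -4.7  28.7] w 116.6 q6 53.5 grip 28.5 | move before turn [-0.3  0.   2.7] after turn [-0.3  0.   2.7] yawrow total -0.0
```

View pics/g2.png

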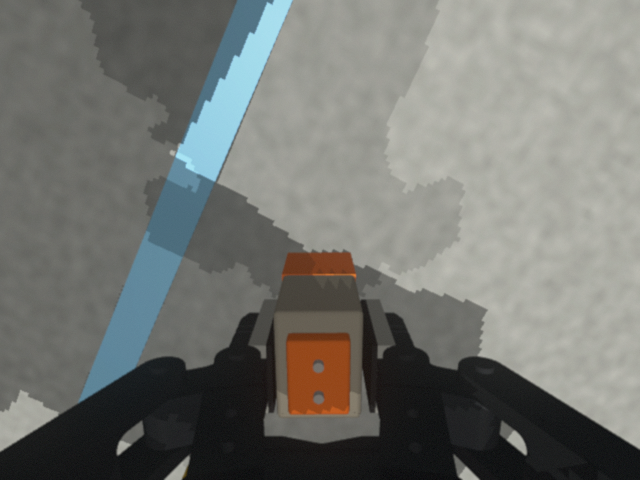

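```bash
python3 -m creep '{"grip":[0.2,0.2,0.2,0.2,0.2],"linear":[[0,0,-0.01],[0,0,-0.03],[0,0,-0.035],[0,0,-0.035],[0,0,0]],"yaw":[0,-8.57,-8.57,-8.57,-8.57]}'
python3 -m creep '{"grip":[0.2,0.2,0.2,0.2,0.2,0.2,0.2,0.2,0.2,0.2],"linear":[[-0.0296,-0.0284,0],[-0.0296,-0.0284,0],[-0.0296,-0.0284,0],[-0.0296,-0.0284,0],[-0.0296,-0.0284,0],[-0.0296,-0.0284,0],[-0.0296,-0.0284,0],[-0.0296,-0.0284,0],[0,0,0],[0,0,0]],"yaw":[0,0,0,0,0,0,0,0,0,0]}'
python3 -c "
from h import *
go(549,-318,31.5,151)
p,d=optics.capture('wrist'); cv2.imwrite('pics/p2.png',p)
print(proj(optics.camera_info('wrist'),[[579,-334.5,13],[519.5,-301.5,13]]).round())
"
```

```text
time: 12.85
tool_pos: [453.8, -4.9, 142.6]
eef_rot: [179.9, 0.4, 151.2]
contact_force: [-0.8, -0.5, -1.3]
gripper_width: 25.1
time: 13.85
tool_pos: [547.0, -318.8, 137.9]
eef_rot: [180.0, -0.0, 150.8]
contact_force: [-0.8, 0.2, -1.1]
gripper_width: 25.3
t 13.85 at [ 547.  -318.8  137.9] w 150.8 q6 -7.6 grip 25.3 | move before turn [ -1.4   1.7 106.4] after turn [ -1.4   1.7 106.4] yawrow total -0.2
[[322. 289.]
 [322. 190.]]
```

View pics/p2.png

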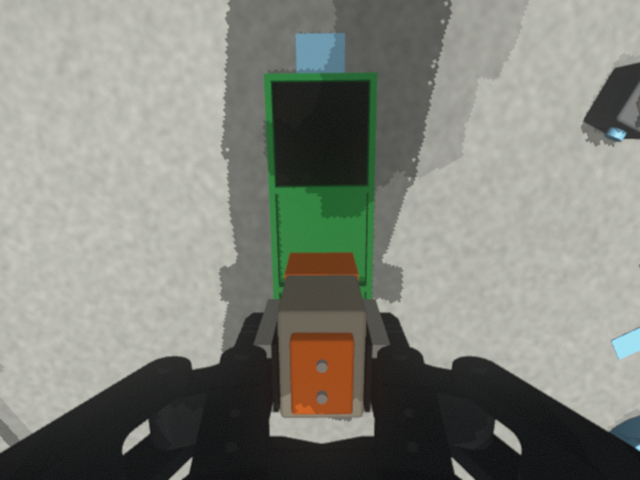

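The valve is lined up over the middle bay (divider seen at row 187, predicted 190). I'll lower it.

```bash
python3 -m creep '{"grip":[0.2,0.2,0.2,0.2,0.2,0.2,0.2,0.2],"linear":[[0,0.001,0.02],[0,0,0.035],[0,0,0.03],[0,0,0.012],[0,0,0.005],[0,0,0.002],[0,0,0],[0,0,0]],"yaw":[0,0,0,0,0,0,0,0]}'
```

```text
time: 14.7
tool_pos: [548.5, -317.9, 35.2]
eef_rot: [-180.0, 0.1, 150.9]
contact_force: [-0.1, -0.5, -0.6]
gripper_width: 25.0
```

```bash
python3 -m creep '{"grip":[0.2,0.2,0.2],"linear":[[0,0,0.0015],[0,0,0],[0,0,0]],"yaw":[0,0,0]}'
```

```text
time: 15.0
tool_pos: [547.8, -317.5, 32.5]
eef_rot: [-180.0, 0.0, 150.9]
contact_force: [-0.1, -0.2, -0.4]
gripper_width: 25.6
```

```bash
python3 -m creep '{"grip":[0.2,0.2,0.2,0.2],"linear":[[0,0,0.001],[0,0,0],[0,0,0.001],[0,0,0]],"yaw":[0,0,0,0]}'
```

```text
time: 15.4
tool_pos: [547.9, -317.6, 31.7]
eef_rot: [-180.0, 0.1, 150.9]
contact_force: [-3.6, 2.4, 13.7]
gripper_width: 25.3
```

```bash
python3 -m creep '{"grip":[0.7,0.7,0.7,0.7,0.7,1,1,1],"linear":[[0,0,0],[0,0,0],[0,0,0],[0,0,-0.02],[0,0,-0.04],[0,0,-0.04],[0,0,-0.015],[0,0,0]],"yaw":[0,0,0,0,0,0,0,0]}'
python3 -c "
from h import *
go(674,-109.5,30,116)
p,d=optics.capture('wrist'); cv2.imwrite('pics/r2.png',p)"
```

```text
time: 16.2
tool_pos: [549.2, -318.5, 147.9]
eef_rot: [-180.0, 0.3, 150.9]
contact_force: [0.3, 0.5, 0.4]
gripper_width: 85.6
t 16.2 at [ 549.2 -318.5  147.9] w 150.9 q6 -7.6 grip 85.6 | move before turn [ -7.3 243.3 117.9] after turn [133.1 203.8 117.9] yawrow total 34.9
```

View pics/r2.png

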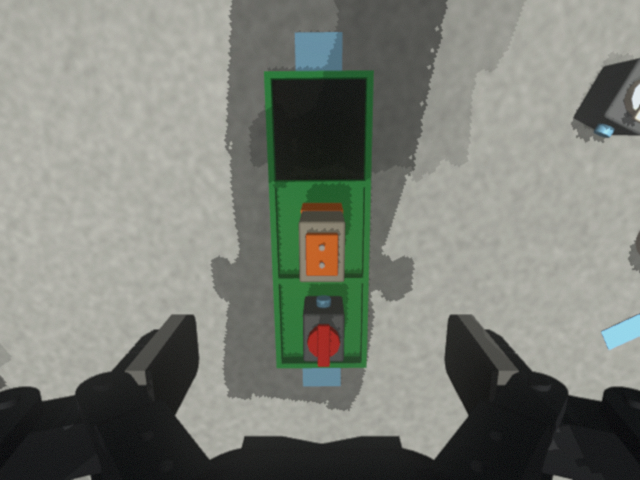

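The valve stands in the middle bay at (322,245). Next is the blue bottle, keeping the same yaw.

```bash
python3 -m creep '{"grip":[1,1,1,1,1,1,1,1],"linear":[[-0.001,0.0405,0],[-0.001,0.0405,0],[-0.001,0.0405,0],[-0.001,0.0405,0],[-0.001,0.0405,0],[-0.001,0.0405,0],[0,0,0],[0,0,0]],"yaw":[0,0,0,0,0,0,0,0]}'
python3 -c "
from h import *
go(674,-109.5,30,151)
p,d=optics.capture('wrist'); cv2.imwrite('pics/a3.png',p)"
```

```text
time: 17.05
tool_pos: [670.6, -107.1, 143.1]
eef_rot: [-179.9, -0.2, 151.0]
contact_force: [0.2, 0.0, 0.1]
gripper_width: 85.3
t 17.05 at [ 670.6 -107.1  143.1] w 151.0 q6 13.8 grip 85.3 | move before turn [ -4.1  -0.4 113.1] after turn [ -4.1  -0.4 113.1] yawrow total -0.0
```

View pics/a3.png

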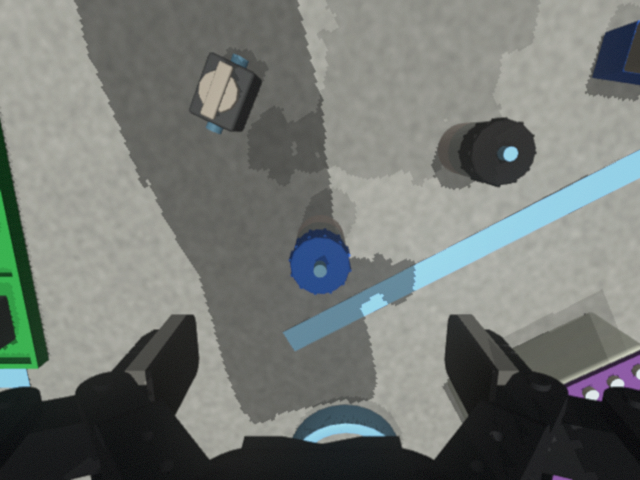

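The blue bottle is centred between the jaws at (320,265). Descending.

```bash
python3 -m creep '{"grip":[1,1,1,1,1,0.2,0.2,0.2,0.2,0.2],"linear":[[-0.001,0,0.02],[0,0,0.035],[0,0,0.035],[0,0,0.021],[0,0,0],[0,0,0],[0,0,0],[0,0,0],[0,0,0],[0,0,0]],"yaw":[0,0,0,0,0,0,0,0,0,0]}'
python3 -c "
from h import *
go(489.5,-285,34,151)
p,d=optics.capture('wrist'); cv2.imwrite('pics/g3.png',p)"
```

```text
time: 18.1
tool_pos: [673.1, -108.9, 35.9]
eef_rot: [180.0, 0.1, 150.9]
contact_force: [-1.1, -0.9, 5.4]
gripper_width: 32.7
t 18.1 at [ 673.1 -108.9   35.9] w 150.9 q6 13.8 grip 32.7 | move before turn [  74.6 -243.2    1.9] after turn [  75.2 -243.     1.9] yawrow total -0.1
```

View pics/g3.png

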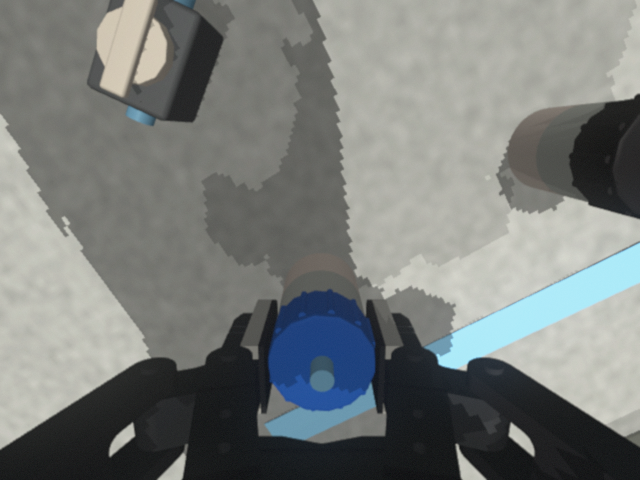

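```bash
python3 -m creep '{"grip":[0.2,0.2,0.2,0.2],"linear":[[0,0,-0.01],[0,0,-0.03],[0,0,-0.035],[0,0,-0.035]],"yaw":[0,0,0,0]}'
python3 -m creep '{"grip":[0.2,0.2,0.2,0.2,0.2,0.2,0.2,0.2,0.2],"linear":[[0.0107,-0.0347,0],[0.0107,-0.0347,0],[0.0107,-0.0347,0],[0.0107,-0.0347,0],[0.0107,-0.0347,0],[0.0107,-0.0347,0],[0.0107,-0.0347,0],[0,0,0],[0,0,0]],"yaw":[0,0,0,0,0,0,0,0,0]}'
python3 -c "
from h import *
go(489.5,-285,39,151)
p,d=optics.capture('wrist'); cv2.imwrite('pics/p3.png',p)
"
```

```text
time: 18.55
tool_pos: [672.0, -108.4, 146.3]
eef_rot: [180.0, 0.0, 150.9]
contact_force: [0.6, -0.7, -1.1]
gripper_width: 32.6
time: 19.45
tool_pos: [488.3, -284.9, 145.2]
eef_rot: [180.0, 0.1, 150.8]
contact_force: [-0.2, 0.2, -0.3]
gripper_width: 32.5
t 19.45 at [ 488.3 -284.9  145.2] w 150.8 q6 -8.4 grip 32.5 | move before turn [ -1.1   0.5 106.2] after turn [ -1.1   0.5 106.2] yawrow total -0.2
```

View pics/p3.png

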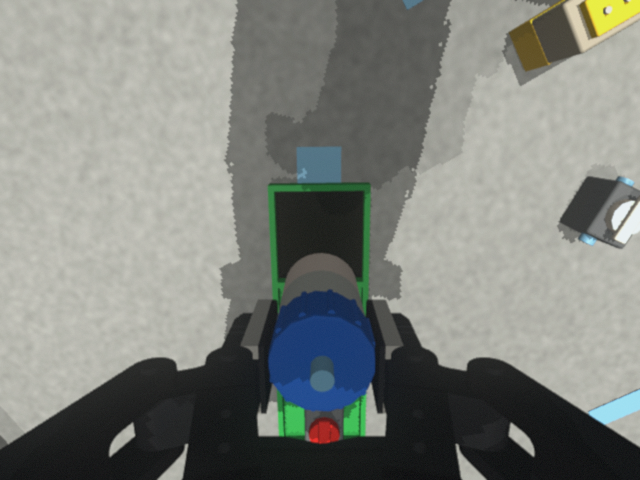

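The bottle is lined up with the tray, so I'll lower it.

```bash
python3 -m creep '{"grip":[0.2,0.2,0.2,0.2,0.2,0.2,0.2,0.2],"linear":[[-0.001,0,0.02],[0,0,0.035],[0,0,0.03],[0,0,0.012],[0,0,0.005],[0,0,0.002],[0,0,0],[0,0,0]],"yaw":[0,0,0,0,0,0,0,0]}'
python3 -c "
from h import *
p,d=optics.capture('wrist'); cv2.imwrite('pics/p3b.png',p)
"
```

```text
time: 20.3
tool_pos: [490.2, -285.2, 41.5]
eef_rot: [-180.0, 0.1, 150.9]
contact_force: [-0.9, 0.1, -0.5]
gripper_width: 32.5
```

View pics/p3b.png

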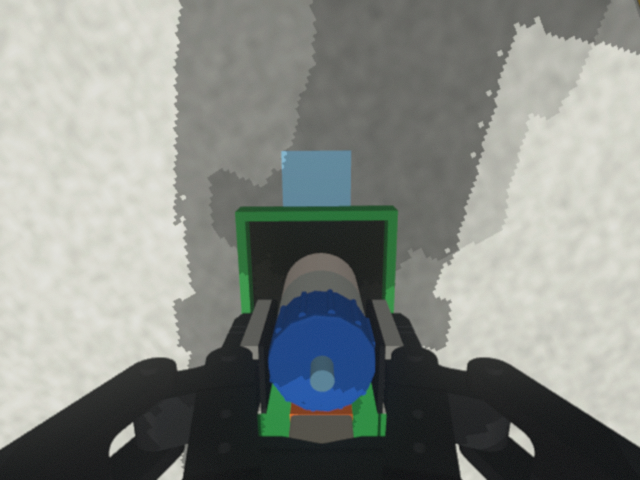

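```bash
python3 -m creep '{"grip":[0.2,0.2,0.2],"linear":[[0,0,0.0015],[0,0,0],[0,0,0]],"yaw":[0,0,0]}'
```

```text
time: 20.65
tool_pos: [489.4, -284.8, 38.9]
eef_rot: [-180.0, 0.0, 150.9]
contact_force: [-0.5, 0.1, -0.1]
gripper_width: 32.7
```

```bash
python3 -m creep '{"grip":[0.2,0.2,0.2,0.2],"linear":[[0,0,0.001],[0,0,0],[0,0,0.001],[0,0,0]],"yaw":[0,0,0,0]}'
```

```text
time: 21.05
tool_pos: [489.7, -285.1, 38.8]
eef_rot: [-180.0, 0.1, 150.9]
contact_force: [-5.2, 3.4, 22.0]
gripper_width: 32.5
```

```bash
python3 -m creep '{"grip":[0.7,0.7,0.7,0.7,0.7,1,1,1],"linear":[[0,0,0],[0,0,0],[0,0,0],[0,0,-0.02],[0,0,-0.04],[0,0,-0.04],[0,0,-0.01],[0,0,0]],"yaw":[0,0,0,0,0,0,0,0]}'
python3 -c "
from h import *
go(556.5,121,30,228)
p,d=optics.capture('wrist'); cv2.imwrite('pics/r3.png',p)"
```

```text
time: 21.85
tool_pos: [490.4, -285.5, 148.3]
eef_rot: [-180.0, 0.2, 150.9]
contact_force: [-0.1, 0.4, -0.8]
gripper_width: 85.5
t 21.85 at [ 490.4 -285.5  148.3] w 150.9 q6 -8.5 grip 85.5 | move before turn [140.2 387.3 118.3] after turn [-346.3  222.9  118.3] yawrow total -77.1
```

View pics/r3.png

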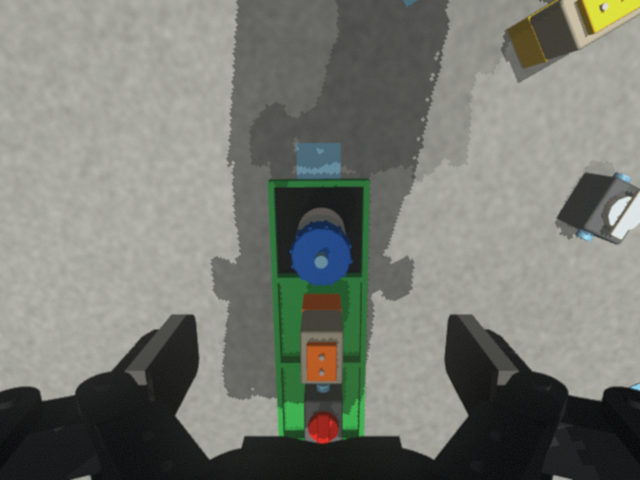

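The green kit is complete and upright. Next is the orange bottle.

```bash
python3 -m creep '{"grip":[1,1,1,1,1,1,1,1,1],"linear":[[0,0,0],[0,0,0],[0,0,0],[0,0,0],[0,0,0],[0,0,0],[0,0,0],[0,0,0],[0,0,0]],"yaw":[-8.57,-8.57,-8.57,-8.57,-8.57,-8.57,-8.57,-8.57,-8.57]}'
python3 -m creep '{"grip":[1,1,1,1,1,1,1,1,1,1],"linear":[[-0.0315,0.0203,0],[-0.0315,0.0203,0],[-0.0315,0.0203,0],[-0.0315,0.0203,0],[-0.0315,0.0203,0],[-0.0315,0.0203,0],[-0.0315,0.0203,0],[-0.0315,0.0203,0],[-0.0315,0.0203,0],[-0.0315,0.0203,0]],"yaw":[0,0,0,0,0,0,0,0,0,0]}'
python3 -m creep '{"grip":[1,1,1],"linear":[[-0.0315,0.0203,0],[0,0,0],[0,0,0]],"yaw":[0,0,0]}'
python3 -c "
from h import *
go(556.5,121,35,228)
p,d=optics.capture('wrist'); cv2.imwrite('pics/a4.png',p)"
```

```text
time: 22.8
tool_pos: [488.3, -284.0, 144.5]
eef_rot: [179.8, -0.0, -131.7]
contact_force: [0.3, 0.2, 1.1]
gripper_width: 85.4
time: 23.8
tool_pos: [548.2, 86.7, 144.6]
eef_rot: [179.9, -0.1, -132.0]
contact_force: [0.5, -0.1, 0.5]
gripper_width: 85.9
time: 24.1
tool_pos: [554.1, 122.7, 144.8]
eef_rot: [179.9, -0.1, -131.9]
contact_force: [0.2, -0.3, 1.0]
gripper_width: 85.4
t 24.1 at [554.1 122.7 144.8] w -131.9 q6 -43.0 grip 85.4 | move before turn [ -0.3  -2.9 109.8] after turn [ -0.3  -2.9 109.8] yawrow total 0.1
```

View pics/a4.png

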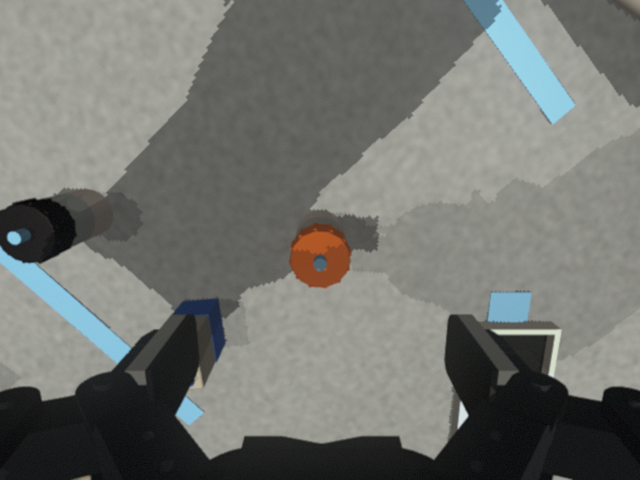

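The orange bottle is centred at (320,258) and the blue valve clears the left finger by about 50 mm. Descending.

```bash
python3 -m creep '{"grip":[1,1,1,1,1,0.2,0.2,0.2,0.2,0.2],"linear":[[0,-0.0005,0.02],[0,0,0.035],[0,0,0.035],[0,0,0.019],[0,0,0],[0,0,0],[0,0,0],[0,0,0],[0,0,0],[0,0,0]],"yaw":[0,0,0,0,0,0,0,0,0,0]}'
python3 -c "
from h import *
go(520.5,291.5,34,228)
p,d=optics.capture('wrist'); cv2.imwrite('pics/g4.png',p)"
```

```text
time: 25.15
tool_pos: [556.5, 122.0, 39.1]
eef_rot: [-179.9, 0.1, -132.0]
contact_force: [-1.7, -0.4, 6.2]
gripper_width: 32.5
t 25.15 at [556.5 122.   39.1] w -132.0 q6 -43.0 grip 32.5 | move before turn [-101.9  140.2    5.1] after turn [-101.9  140.2    5.1] yawrow total -0.0
```

View pics/g4.png

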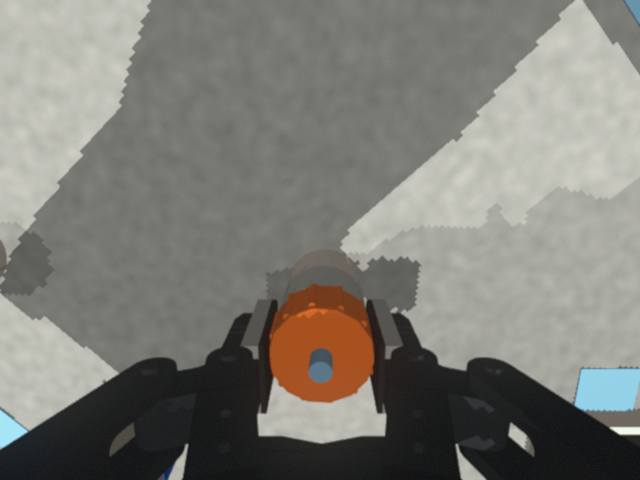

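```bash
python3 -m creep '{"grip":[0.2,0.2,0.2,0.2],"linear":[[0,0,-0.01],[0,0,-0.03],[0,0,-0.035],[0,0,-0.035]],"yaw":[0,0,0,0]}'
python3 -m creep '{"grip":[0.2,0.2,0.2,0.2,0.2,0.2,0.2],"linear":[[-0.0204,0.028,0],[-0.0204,0.028,0],[-0.0204,0.028,0],[-0.0204,0.028,0],[-0.0204,0.028,0],[0,0,0],[0,0,0]],"yaw":[0,0,0,0,0,0,0]}'
python3 - <<'E'
from h import *
go(520.5,291.5,42,228)
ci=optics.camera_info('wrist')
p,d=optics.capture('wrist'); cv2.imwrite('pics/p4.png',p)
a=np.radians(-132); u=np.array([np.cos(a),np.sin(a),0]); c=np.array([543.5,317,13])
v=np.array([-u[1],u[0],0])
print(proj(ci,[c+68*u+32*v,c+68*u-32*v,c+32*v,c-32*v]).round())
E
```

```text
time: 25.6
tool_pos: [555.5, 121.8, 149.8]
eef_rot: [-180.0, 0.0, -132.0]
contact_force: [0.8, -0.0, -1.2]
gripper_width: 32.2
time: 26.3
tool_pos: [519.7, 291.9, 148.4]
eef_rot: [-180.0, 0.0, -131.9]
contact_force: [0.5, -0.6, -0.2]
gripper_width: 32.0
t 26.3 at [519.7 291.9 148.4] w -131.9 q6 -25.8 grip 32.0 | move before turn [ -0.2  -0.8 106.4] after turn [ -0.2  -0.8 106.4] yawrow total 0.1
[[273. 185.]
 [370. 185.]
 [276. 281.]
 [366. 281.]]
```

View pics/p4.png

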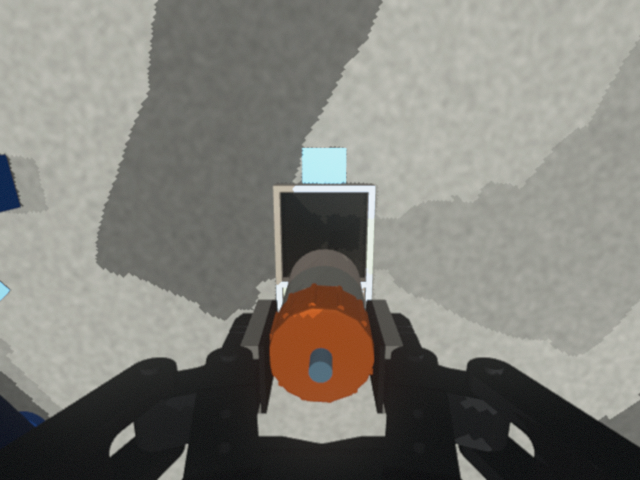

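The bay edges show at columns 276 to 373, about 2 mm right of the prediction, so I'll shift slightly and lower.

```bash
python3 -m creep '{"grip":[0.2,0.2,0.2,0.2,0.2,0.2,0.2,0.2],"linear":[[0,0.0015,0.02],[0,0,0.035],[0,0,0.03],[0,0,0.012],[0,0,0.005],[0,0,0.001],[0,0,0],[0,0,0]],"yaw":[0,0,0,0,0,0,0,0]}'
python3 -m creep '{"grip":[0.2,0.2,0.2],"linear":[[0,0,0.0015],[0,0,0],[0,0,0]],"yaw":[0,0,0]}'
```

```text
time: 27.15
tool_pos: [519.8, 292.6, 46.1]
eef_rot: [-179.9, 0.1, -132.0]
contact_force: [-0.3, -0.2, -0.8]
gripper_width: 32.6
time: 27.45
tool_pos: [518.9, 292.4, 43.5]
eef_rot: [-180.0, 0.0, -132.0]
contact_force: [0.1, -0.2, -1.0]
gripper_width: 32.6
```

```bash
python3 -m creep '{"grip":[0.2,0.2,0.2,0.2],"linear":[[0,0,0.001],[0,0,0],[0,0,0.001],[0,0,0]],"yaw":[0,0,0,0]}'
```

```text
time: 27.85
tool_pos: [519.0, 292.5, 42.1]
eef_rot: [-180.0, 0.0, -132.0]
contact_force: [-2.1, -0.3, 8.0]
gripper_width: 32.6
```

```bash
python3 -m creep '{"grip":[0.7,0.7,0.7,0.7,0.7,1,1,1],"linear":[[0,0,0],[0,0,0],[0,0,0],[0,0,-0.02],[0,0,-0.04],[0,0,-0.04],[0,0,-0.005],[0,0,0]],"yaw":[0,0,0,0,0,0,0,-5]}'
python3 -c "
from h import *
go(666,114.5,28,-127)
p,d=optics.capture('wrist'); cv2.imwrite('pics/r4.png',p)"
```

```text
time: 28.65
tool_pos: [520.0, 292.7, 148.0]
eef_rot: [-179.9, 0.2, -127.0]
contact_force: [-0.2, -0.6, 0.5]
gripper_width: 85.6
t 28.65 at [520.  292.7 148. ] w -127.0 q6 -30.7 grip 85.6 | move before turn [  54.6 -223.9  120. ] after turn [  54.5 -223.9  120. ] yawrow total 0.0
```

View pics/r4.png

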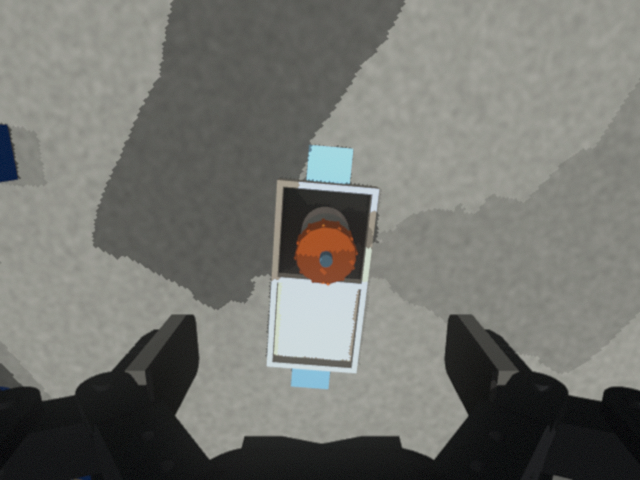

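The orange bottle stands in the black bay. The blue valve is the last part.

```bash
python3 -m creep '{"grip":[1,1,1,1,1,1,1,1],"linear":[[0.0091,-0.0373,0],[0.0091,-0.0373,0],[0.0091,-0.0373,0],[0.0091,-0.0373,0],[0.0091,-0.0373,0],[0.0091,-0.0373,0],[0,0,0],[0,0,0]],"yaw":[0,0,0,0,0,0,0,0]}'
python3 -c "
from h import *
go(666,114.5,28,-127)
p,d=optics.capture('wrist'); cv2.imwrite('pics/a5.png',p)"
```

```text
time: 29.5
tool_pos: [664.4, 113.3, 145.1]
eef_rot: [179.9, -0.1, -127.2]
contact_force: [0.5, -0.8, 0.0]
gripper_width: 85.4
t 29.5 at [664.4 113.3 145.1] w -127.2 q6 -49.4 grip 85.4 | move before turn [ -1.9  -0.6 117.1] after turn [ -1.9  -0.6 117.1] yawrow total -0.2
```

View pics/a5.png

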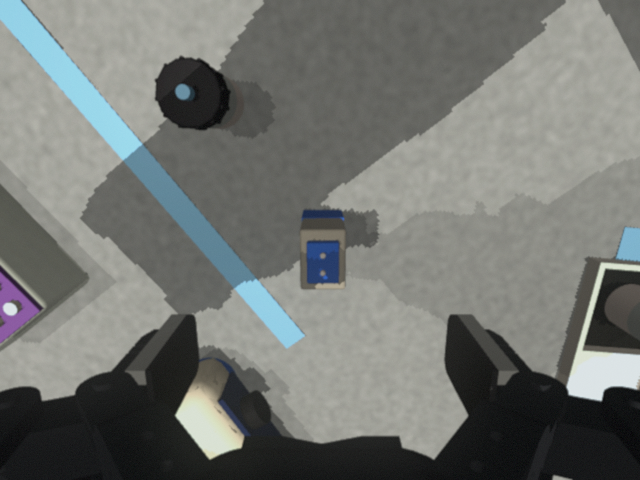

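The valve is square and centred at (322,255). The carousel's base shows at (230,400), so I'll check its clearance before going down.

```bash
python3 - <<'E'
from h import *
ci=optics.camera_info('wrist'); p,d=optics.capture('wrist')
m=np.zeros(d.shape,bool); m[355:425,185:270]=1
c=cloud(ci,m,d); c=c[c[:,2]>15]
r=np.hypot(c[:,0]-666,c[:,1]-114.5); i=r.argsort()[:1000:150]
print(c[i].round(),r[i].round(), c[:,2].max())
E
```

```text
[[698.  88. 172.]
 [703.  94. 174.]
 [704.  95. 165.]
 [781. 140.  31.]
 [782. 139.  28.]
 [783. 138.  47.]
 [770. 173.  29.]] [ 41.  42.  43. 118. 119. 119. 119.] 175.38588036892563
```

Those near points (z≥165) are the gripper's own fingers. The carousel is at least 118 mm away, so it's clear.

```bash
python3 -m creep '{"grip":[1,1,1,1,1,0.2,0.2,0.2,0.2,0.2],"linear":[[-0.0005,0,0.02],[0,0,0.035],[0,0,0.035],[0,0,0.025],[0,0,0],[0,0,0],[0,0,0],[0,0,0],[0,0,0],[0,0,0]],"yaw":[0,0,0,0,0,0,0,0,0,0]}'
python3 -c "
from h import *
go(565.5,343.5,34,-132)
p,d=optics.capture('wrist'); cv2.imwrite('pics/g5.png',p)"
```

```text
time: 30.6
tool_pos: [665.7, 114.5, 32.6]
eef_rot: [-179.9, 0.1, -127.0]
contact_force: [-1.8, 0.4, 7.8]
gripper_width: 25.3
t 30.6 at [665.7 114.5  32.6] w -127.0 q6 -49.4 grip 25.3 | move before turn [-122.5  217.9   -1.4] after turn [-103.1  227.7   -1.4] yawrow total 5.0
```

View pics/g5.png

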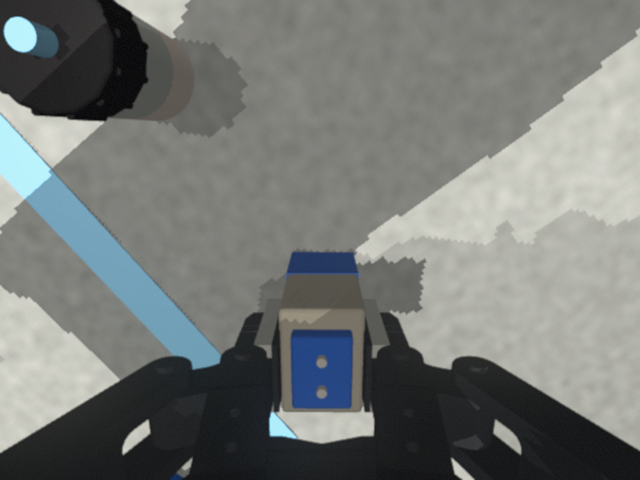

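```bash
python3 -m creep '{"grip":[0.2,0.2,0.2,0.2],"linear":[[0,0,-0.01],[0,0,-0.03],[0,0,-0.035],[0,0,-0.035]],"yaw":[0,0,0,5]}'
python3 -m creep '{"grip":[0.2,0.2,0.2,0.2,0.2,0.2,0.2,0.2,0.2],"linear":[[-0.0147,0.0325,0],[-0.0147,0.0325,0],[-0.0147,0.0325,0],[-0.0147,0.0325,0],[-0.0147,0.0325,0],[-0.0147,0.0325,0],[-0.0147,0.0325,0],[0,0,0],[0,0,0]],"yaw":[0,0,0,0,0,0,0,0,0]}'
python3 -c "
from h import *
go(565,343.5,35.6,-132)
p,d=optics.capture('wrist'); cv2.imwrite('pics/p5.png',p)"
```

```text
time: 31.05
tool_pos: [664.7, 114.3, 143.0]
eef_rot: [180.0, -0.0, -132.0]
contact_force: [-0.5, -0.2, 0.3]
gripper_width: 25.2
time: 31.95
tool_pos: [564.5, 343.6, 141.8]
eef_rot: [-180.0, 0.0, -131.9]
contact_force: [0.6, -0.1, -0.7]
gripper_width: 25.1
t 31.95 at [564.5 343.6 141.8] w -131.9 q6 -23.1 grip 25.1 | move before turn [ -0.2  -0.5 106.2] after turn [ -0.2  -0.5 106.2] yawrow total 0.1
```

View pics/p5.png

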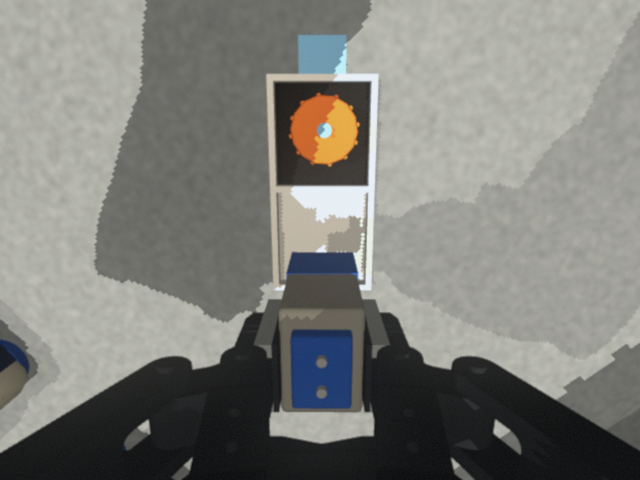

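The valve is lined up over the plain bay (tray columns 267 to 378, divider row 187), so I'll lower it.

```bash
python3 -m creep '{"grip":[0.2,0.2,0.2,0.2,0.2,0.2,0.2,0.2],"linear":[[0,0.0005,0.02],[0,0,0.035],[0,0,0.03],[0,0,0.012],[0,0,0.005],[0,0,0.001],[0,0,0],[0,0,0]],"yaw":[0,0,0,0,0,0,0,0]}'
python3 -m creep '{"grip":[0.2,0.2,0.2],"linear":[[0,0,0.0015],[0,0,0],[0,0,0]],"yaw":[0,0,0]}'
```

```text
time: 32.8
tool_pos: [565.4, 343.8, 39.8]
eef_rot: [-179.9, 0.1, -132.0]
contact_force: [-0.0, 0.6, -0.7]
gripper_width: 25.4
time: 33.1
tool_pos: [564.5, 343.5, 37.0]
eef_rot: [-180.0, 0.0, -132.0]
contact_force: [-0.3, 0.4, -0.5]
gripper_width: 25.0
```

```bash
python3 -m creep '{"grip":[0.2,0.2,0.2,0.2],"linear":[[0,0,0.001],[0,0,0],[0,0,0.001],[0,0,0]],"yaw":[0,0,0,0]}'
```

```text
time: 33.5
tool_pos: [564.4, 343.5, 35.6]
eef_rot: [-180.0, 0.0, -132.0]
contact_force: [-2.4, -0.4, 7.0]
gripper_width: 25.2
```

```bash
python3 -m creep '{"grip":[0.7,0.7,0.7,0.7,0.7,1,1,1],"linear":[[0,0,0],[0,0,0],[0,0,0],[0,0,-0.02],[0,0,-0.04],[0,0,-0.04],[0,0,-0.03],[0,0,-0.04]],"yaw":[0,0,0,0,0,0,0,0]}'
python3 -m creep '{"grip":[1,1,1,1,1,1,1,1,1,1],"linear":[[0.0294,-0.0243,-0.015],[0.0294,-0.0243,-0.015],[0.0294,-0.0243,-0.015],[0.0294,-0.0243,-0.015],[0.0294,-0.0243,-0.015],[0.0294,-0.0243,-0.015],[0.0294,-0.0243,-0.015],[0.0294,-0.0243,-0.015],[0.0294,-0.0243,-0.015],[0,0,0]],"yaw":[0,0,0,0,0,0,0,0,0,0]}'
python3 - <<'E'
from h import *
p,d=optics.capture('top'); cv2.imwrite('pics/t9.png',p)
p,d=optics.capture('scene'); cv2.imwrite('pics/s9.png',p)
p,d=optics.capture('wrist'); cv2.imwrite('pics/w9.png',p)
E
```

```text
time: 34.3
tool_pos: [563.8, 343.1, 205.2]
eef_rot: [180.0, -0.1, -132.0]
contact_force: [1.6, 0.5, 0.3]
gripper_width: 85.5
time: 35.3
tool_pos: [550.5, -3.6, 341.7]
eef_rot: [-179.8, 0.0, -132.2]
contact_force: [0.3, -0.5, 0.5]
gripper_width: 85.8
```

View pics/s9.png

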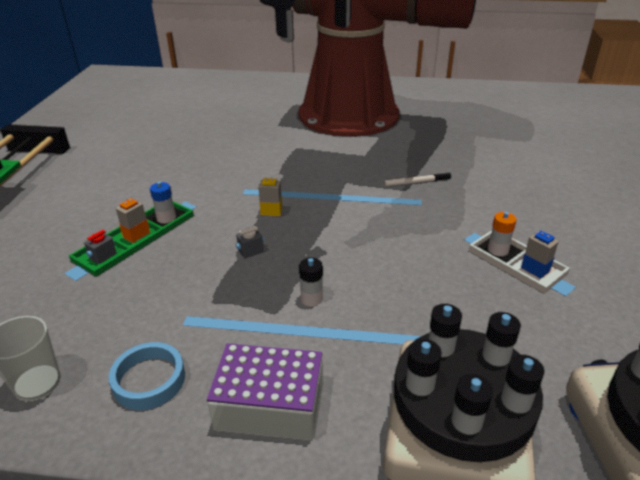

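View pics/w9.png

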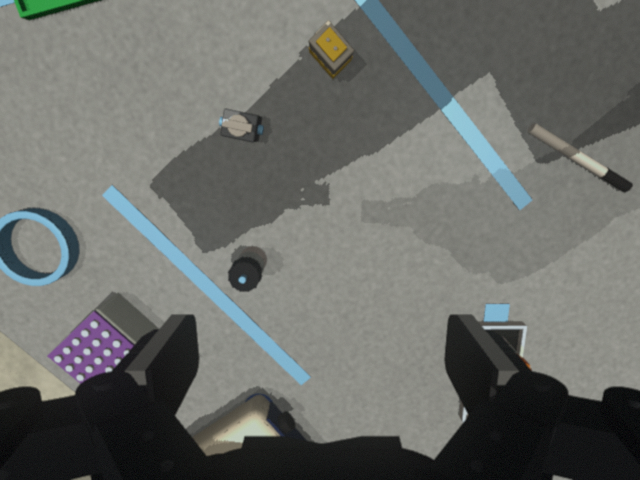

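View pics/t9.png

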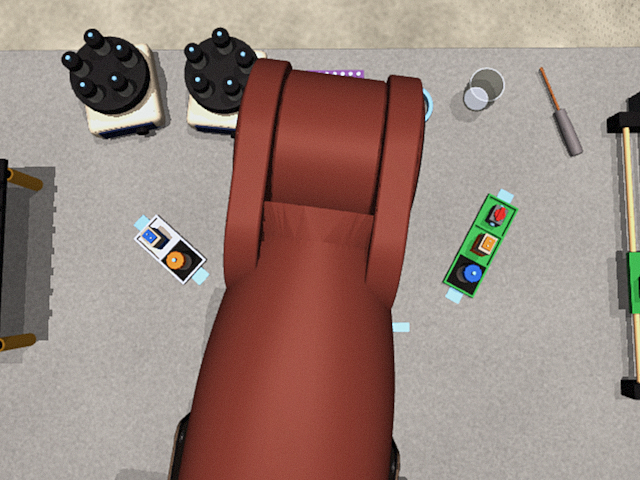

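The scene view shows all five parts upright in their bays: green tray (100,245), (132,220), (165,202); white tray (503,235), (541,255). The spares haven't moved. I'll do a numeric check and then hand in.

```bash
python3 - <<'E'
from h import *
p,d=optics.capture("top"); ci=optics.camera_info("top")
T={'g':((549,-320.),151),'w':((543.2,317),-132)}
for n,t in [("bottle_blue",'g'),("valve_orange",'g'),("stopcock_red",'g'),("bottle_orange",'w'),("valve_blue",'w')]:
    for o in optics.trace("top",n)[:1]:
        c=cloud(ci,o['pixels'],d); H=60 if n[0]!='s' else 28
        c=c[c[:,2]>H]; q=c[:,:2].mean(0)-T[t][0]; a=np.radians(T[t][1])
        print(n,round(o['conf'],2),'tray xy',round(q[0]*np.cos(a)+q[1]*np.sin(a),1),round(-q[0]*np.sin(a)+q[1]*np.cos(a),1),'ztop',np.percentile(c[:,2],97).round(1))
p,d=optics.capture("wrist"); ci=optics.camera_info("wrist")
S={"bottle_black":(666.4,3.4),"valve_yellow":(447.7,-101.9),"stopcock_white":(564.9,-113.4)}
for n in S:
    o=optics.trace("wrist",n)[0]; c=cloud(ci,o['pixels'],d); c=c[c[:,2]>(28 if n[0]=='s' else 55)]
    r=cv2.minAreaRect(c[:,:2].astype(np.float32)); print(n,round(o['conf'],2),'moved',np.round(np.array(r[0])-S[n],1),np.round(r[1]))
E
```

```text
bottle_blue 0.71 tray xy 68.6 -1.3 ztop 76.5
valve_orange 0.67 tray xy 3.2 -1.6 ztop 74.8
stopcock_red 0.76 tray xy -64.5 -3.2 ztop 51.1
bottle_orange 0.8 tray xy 38.1 -0.2 ztop 76.5
valve_blue 0.98 tray xy -30.8 0.2 ztop 73.5
bottle_black 0.56 moved [-1.7 -1.5] [33. 33.]
valve_yellow 0.88 moved [-0.4 -0.1] [26. 36.]Traceback (most recent call last):
  File "<stdin>", line 12, in <module>
IndexError: list index out of range
```

```bash
python3 -c "
from h import *
print(bot.sign_off())"
```

```text
the job is handed in; nothing more can be done
None
```

Both kits are made up and the job was handed in at about 36 s on the robot's clock, out of the 128 s allowed. No verdict came back.

**Green tray:** the blue-capped bottle is in the black bay, the orange-banded valve driver in the middle bay and the red-knobbed stopcock in the far bay.

**White tray:** the orange-capped bottle is in the black bay and the blue-banded valve driver in the plain bay.

- **Position:** the final overhead check put every part within about 4 mm of its bay centre. The scene picture shows all five upright.
- **Height:** the same check read the part tops up to about 4 mm higher than the expected 3 mm bay floor. I put that down to camera noise, because each part had met the bay floor (7–22 N at the wrist) before I let go.
- **Spares:** the black-capped bottle and yellow-banded driver measured within 2.5 mm of where they started. The network missed the white-knobbed stopcock in that last check, so I have no measurement for it. In the pictures it stands upright, at the same place in the scene view as at the start.

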